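Fetch the press lid from the covered mould box

TASK

Slide the loose metal cover of the steel mould box all the way back on its deck, without lifting it off, and see which pocket holds the rectangular wooden press lid with the ridge handle. Lift that piece out and set it down gently, base down, in the middle of the grey cutting board, then slide the cover forward again until it is fully shut. Leave the other two pieces in their pockets and everything else, the knife on the board included, where it is.

Things in the scene. Friction and masses are not known exactly. Their poses are not given: they have to be found in the camera images.
- caddy: Fixed stainless-steel box, 260 (x) x 300 (y) x 60 mm high plus a low border. Origin: centre of its underside, on the table; z up; -x is its front (robot side). Front half: three pockets; rear half (x -10 to 125): flat deck at z = 60. Border 8 mm high, 5 mm thick, inner faces at x = -125, +125 and y = -145, +145: it guides the cover (3 mm play a side) and stops it in front and behind.
- pockets (a point): Middle of the three open-topped pockets, at the height of their rims: box x = -65, y = 0, z = 60, axes as the box. The pockets lie side by side, centres 95 mm apart along y (y = -95, 0, +95), each 110 (x) x 90 (y) mm inside, floor 54 mm below the rims. Which piece stands in which pocket changes.
- deck (a point): Where the cover's origin lies when it is pushed fully back on the deck: box x = +64, y = 0, z = 60, axes as the box. When it is fully shut, against the front border, its origin is at box x = -64, y = 0, z = 60.
- cover: Loose metal cover plate, 122 (x) x 284 (y) x 4 mm, about 0.5 kg, lying on the box rims; at the start it hides all three pockets. It slides along the box's x axis with a few newtons of friction. Origin: centre of its underside; axes as the box.
- cover_bar (a point): Middle of the cover's bow handle, 36 mm above the cover's origin, axes as the cover: a round bar 12 mm thick, 110 mm long along y, on a leg at each end, 26 mm of free height under it. Moves with the cover.
- press_lid: Loose wooden press lid, about 0.18 kg: rectangular base 90 (x) x 52 (y) x 14 mm with an upright ridge handle along the middle of its whole length, 90 (x) x 16 (y) mm, from z = 14 up to z = 48. Origin: centre of the underside of the base. It stands base down in one of the pockets, its x axis about along the box's x, its top 6 mm below the rims.
- round_stamp: Loose wooden round stamp, disc 68 mm across and 14 mm thick with a thin knobbed stem, 47 mm high overall, in another pocket; leave it there. Origin: centre of underside.
- ring_cutter: Loose thin steel ring, 68 mm across, 42 mm high, open at both ends, in the remaining pocket; leave it there. Origin: centre of underside.
- board: Fixed dark grey plastic cutting board, 240 (x) x 250 (y) x 12 mm, flat on the table, left of the box. Origin: centre of its underside; top at z = 12.
- knife: Loose kitchen knife, 200 mm long (x), about 22 mm wide, 16 mm high, lying along the board's +y edge, about 105 mm from the board's middle. Origin: under its middle. Leave it.
- dish: Loose small white ceramic bowl, 84 mm across, 30 mm high, on the table beyond the task things. Origin: centre of underside. Leave it.
- tub: Loose clear plastic tub, 104 mm across, 70 mm high, on the table beyond the board. Origin: centre of underside. Leave it.
- sauce: Loose amber bottle, 60 mm across, 150 mm high, on the table right of the box. Origin: centre of underside. Leave it.

How it is judged:
On the way, in this order (a step that is already met when the one before it is completed fails the run):
1. the cover is slid back so that all pockets are open (its middle at least 50 mm behind the box's middle), still on its deck (x of cover in the frame of caddy above 0.05 m and z of cover in the frame of caddy below 0.066 m), for 0.2 s.
2. the press lid is lifted clear of the box (height (world z) of press_lid above 0.068 m), for 0.1 s.
3. the press lid stands base down and released in the middle of the board (x of press_lid in the frame of board between -0.045 and 0.045 m and y of press_lid in the frame of board between -0.045 and 0.045 m and z of press_lid in the frame of board between 0.008 and 0.017 m and angle between press_lid's own z axis and vertical below 0.1 rad and linear speed of press_lid below 0.02 m/s and contact force between press_lid and the fingers below 0.05 N), for 0.3 s.
4. the cover is fully shut again (x of cover in the frame of caddy below -0.056 m and z of cover in the frame of caddy below 0.064 m and linear speed of cover below 0.02 m/s), for 0.2 s.
At the end, for the whole second after the job is handed in: The press lid stands base down, at rest and released on the board, its middle within 45 mm of the board's middle along each board axis; the cover lies flat on the box, shut to within 8 mm of its front stop; the round stamp and the ring cutter are still on the floors of their pockets (all of step 3 and all of step 4 and z of each of round_stamp, ring_cutter in the frame of caddy below 0.012 m); the robot touches nothing.
It fails at once if the cover is lifted (more than 15 mm) or tipped off its deck (z of cover in the frame of caddy above 0.075 m or angle between cover's own z axis and vertical above 0.2 rad).
It fails at once if the press lid is let go in the air (more than about 25 mm above the board) (height (world z) of press_lid above 0.038 m and contact force between press_lid and the fingers below 0.02 N).
It fails at once if the round stamp or the ring cutter is moved by more than 30 mm (distance of any of round_stamp, ring_cutter from where it was at the start of the episode above 0.03 m).
It fails at once if the knife, bowl, tub or bottle is moved by more than 30 mm (distance of any of knife, dish, tub, sauce from where it was at the start of the episode above 0.03 m).
It also fails if it takes over 67 s, if anything falls off the work surface, if the arm or the gripper's body presses on something with over 40 N, if the wrist force passes 120 N, or if a joint passes its speed limit or range.

ROBOT

A 6-joint arm with a two-finger parallel gripper is mounted at the origin on the work surface. World frame = base frame: x ahead of the robot, y to its left, z up, the work surface at z = 0. Lengths are in m, angles in rad, forces in N, time in s.
With the tool pointing down it reaches from about 0.25 to 0.775 m from the base axis. Payload 8.9 kg.
Tool frame: the origin (TCP) lies between the finger pads; the fingertips stand 25 mm ahead of it and the grasp point (between the pads) lies 6 mm ahead of it; z points along the fingers, y is the line along which they close (so a half turn about z gives the same grasp; the last joint's range is limited). The gripper opens to 85 mm and grips with 20 to 120 N. Pads are 22 mm wide; open, the fingers measure 114 mm over their backs; the gripper's body (76 mm by 85 mm) begins 54 mm behind the grasp point. The pads swing forward as they close: fully open they stand 13 mm farther back than shut.
Start: joints at [-1.308, 0.291, -0.153, 1.127, 0, 1.431], TCP at [0.205, -0.483, 0.256] pointing down, gripper open.
Joint ranges: [-2.52, 2.52], [-0.91, 1.74], [-1.3, 1.37], [-1.96, 2.02], [-1.52, 1.47], [-3.14, 3.14]. Speed limits (rad/s): [2.22, 2.22, 2.79, 3.14, 3.14, 3.14].

INTERFACE

Orientations are given as a unit quaternion [w, x, y, z].
In Python, from station import read_state, eyes, ticket gives the robot as it stands. The module is installed in compiled form; this text tells all that it offers.
- The arm moves only by the shell command python3 -m handwheel 'ROWS' [FORCE]. ROWS is JSON, a list of rows, each a list of 7 numbers: the opening, from -1 (shut) to 1 (fully open), so that 0 is half open, then the shift along the tool's x, y, z in m, then the turn, a rotation vector about the tool's x, y, z in degrees. A call has 1 to 20 rows; each row is the pose to reach, as a shift and turn from the pose commanded when the call began, along the tool's axes at that moment; what a row does not reach only later rows make up. A row lasts 1/8 s, in which the tool goes at most 62.5 mm and 10.7 degrees, less where a joint would pass 70% of its speed; a pose out of reach is approached as far as the arm can. A call with a gripper value outside its range is refused whole. The fingers move at their own pace and stop on an object; FORCE is the grip in N (left out, the last holds). Time passes only in rows, so rows that repeat a pose let the fingers close. It gives the time, the measured TCP pose, the force, the opening and the grip force at its end, in the units of the state.
- read_state(): the state, without advancing time (a new reading comes with each control period).
- eyes.grab_frame(name): name is "scene" or "top" or "wrist"; returns a dict with "frame" (420x560x3 uint8, blue, green, red), "vfov" (degrees; the focal length in pixels is half the picture's height over the tangent of half this angle, whatever the lens; pixels are square), "cx", "cy" (the principal point, pixels), "dist" ([k1, k2, p1, p2, k3] as OpenCV has them; the pictures are not rectified), "rvec" (rotation vector, rad) and "tvec" (3), from world to camera coordinates, as OpenCV has them. Camera axes: x right, y down, z forward; pixel columns grow to the right and rows downward; lengths in m; the calibration is good to about 2 mm. A picture is of the moment at which its call begins. There is no depth.
- ticket.sign_off(): hands the job in; it is judged then, once.
The state is a dict: "t": time; "q": joint angles; "joint_vel": joint speeds; "joint_efforts": joint torques, N m; "ee_pos": TCP position; "orientation": TCP orientation; "force": force on the tool from outside, world axes, zero at the start; "moment": the same for the moment, N m; "grip_width": finger opening in m; "finger_force": force on a finger pad.
Only numpy, scipy, OpenCV 4.12 (cv2) and the standard library are available. Lean on these libraries where they do the work, as an engineer would, in place of code of your own. Each camera call takes 0.05 s, during which the arm holds its last target. There are 200 camera calls.

## Working session

There is one attempt and no reset: what is moved stays moved. The work goes in short steps, Python scripts to look and compute and a shell command to move; the robot and the scene stay as the last step left them, time stands still between calls to the robot, and variables do not carry over. Pictures are saved under pics/ and viewed, at most 10 in all, crops included, and the job is handed in when it is done.

```bash
mkdir -p pics; cat > h.py <<'E'
import numpy as np, cv2
from station import read_state, eyes, ticket
from scipy.spatial.transform import Rotation as R
def grab(n,f=None):
    d=eyes.grab_frame(n)
    if f: cv2.imwrite('pics/'+f,d['frame'])
    return d
def K(d):
    h=d['frame'].shape[0]; f=h/2/np.tan(np.radians(d['vfov'])/2)
    return np.array([[f,0,d['cx']],[0,f,d['cy']],[0,0,1.]])
def ray(d,uv,z):
    p=cv2.undistortPoints(np.array(uv,float).reshape(-1,1,2),K(d),np.array(d['dist'],float)).reshape(-1,2)
    Rm=cv2.Rodrigues(np.array(d['rvec'],float))[0]; t=np.array(d['tvec'],float).ravel()
    c=-Rm.T@t; v=np.c_[p,np.ones(len(p))]@Rm
    return c+v*((z-c[2])/v[:,2])[:,None]
def totool(v):
    q=read_state()['orientation']; return R.from_quat([q[1],q[2],q[3],q[0]]).inv().apply(v)
E
python3 - <<'E'
from h import *
a=grab('top','top0.png');b=grab('scene','scene0.png')
s=read_state();print(s['t'],s['ee_pos'],s['orientation'],s['grip_width'])
for d in(a,b):print(d['vfov'],d['rvec'],d['tvec'],d['dist'])
E
```

```text
0.1 [ 0.20525168 -0.48286757  0.2558247 ] [-5.31689307e-04  9.79884944e-01  1.99562554e-01 -2.81740802e-05] 0.08573717597787296
51.40216905108262 [ 2.14995541 -2.11854246  0.14862247] [-0.01066983  0.63151096  1.00764717] [-0.143102  0.        0.        0.        0.      ]
56.189167364588776 [ 1.59425957  1.94529929 -0.80320061] [ 0.11156588 -0.3672915   1.45843689] [-0.09292613  0.          0.          0.          0.        ]
```

View pics/top0.png

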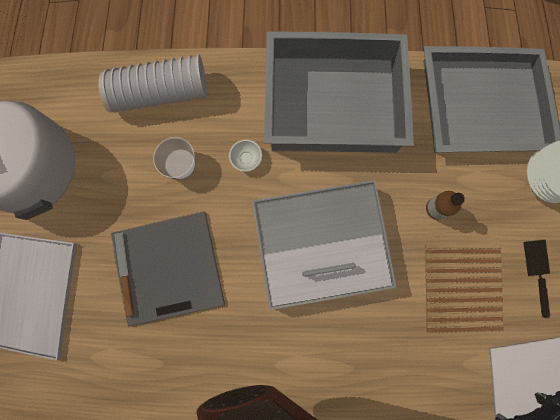

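View pics/scene0.png

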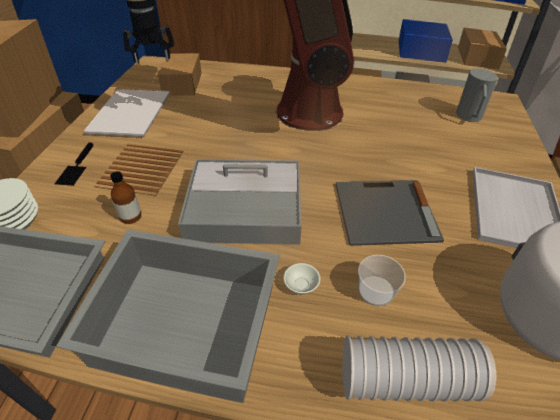

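The top view shows the box corners at about (255,201), (376,183), (395,285) and (272,307), with the cover bar from (303,273) to (364,267). The board corners are at (112,233), (206,212), (225,303) and (130,326). The scene view agrees: cover shut, knife on the board's far (+y) edge.

```bash
python3 - <<'E'
from h import *
d=grab('top')
g=cv2.cvtColor(d['frame'],cv2.COLOR_BGR2GRAY)
def pose(uv,z,L):
    c=cv2.cornerSubPix(g,np.array(uv,np.float32).reshape(-1,1,2),(4,4),(-1,-1),(3,50,.01)).reshape(-1,2)
    print(c.round(1).tolist())
    p=ray(d,c,z)[:,:2]; m=p.mean(0)   # order RL,RR,FR,FL
    x=(p[0]+p[1]-p[2]-p[3])/2; y=(p[0]+p[3]-p[1]-p[2])/2
    print(L,m.round(4),'sz',np.linalg.norm(x).round(4),np.linalg.norm(y).round(4),'yaw',np.degrees([np.arctan2(x[1],x[0]),np.arctan2(-y[0],y[1])]).round(2)); return m
b=pose([(255,201),(376,183),(395,285),(272,307)],.068,'box')
pose([(112,233),(206,212),(225,303),(130,326)],.012,'board')
print('bar ends',ray(d,[(304,273),(363,267)],.1))
E
python3 - <<'E'
import cv2
i=cv2.imread('pics/top0.png')[170:320,240:410]
cv2.imwrite('pics/crop0.png',cv2.resize(i,None,fx=4,fy=4,interpolation=cv2.INTER_CUBIC)[:, :680])
E
```

```text
[[254.39999389648438, 201.89999389648438], [373.0, 182.6999969482422], [392.6000061035156, 285.79998779296875], [272.79998779296875, 306.3999938964844]]
box [ 0.5434 -0.1079] sz 0.2489 0.2861 yaw [10.56 10.15]
[[111.19999694824219, 232.1999969482422], [204.39999389648438, 211.10000610351562], [226.60000610351562, 306.5], [128.1999969482422, 325.8999938964844]]
board [0.4784 0.2765] sz 0.2419 0.2495 yaw [14.46 13.25]
bar ends [[ 0.47396582 -0.06120045  0.1       ]
 [ 0.48886613 -0.19494576  0.1       ]]
```

View pics/crop0.png

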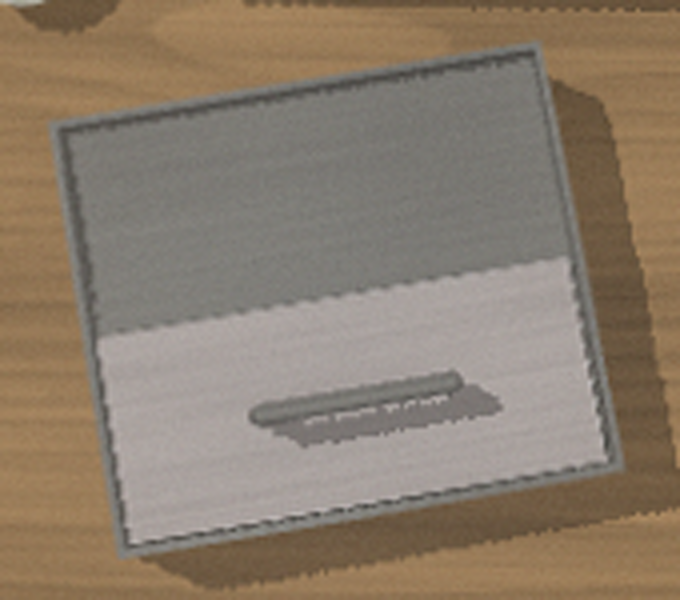

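```bash
python3 - <<'E'
from h import *
d=grab('top')
p=ray(d,[(253,200.5),(375,180.75),(395.5,286.75),(270.5,309.25)],.068)[:,:2]
m=p.mean(0);x=(p[0]+p[1]-p[2]-p[3])/2;y=(p[0]+p[3]-p[1]-p[2])/2
print(m,np.linalg.norm(x),np.linalg.norm(y),np.degrees([np.arctan2(x[1],x[0]),np.arctan2(-y[0],y[1])]))
bar=ray(d,[(302.5,273.5),(355.75,265.25)],.1);v=bar[0]-bar[1]
print(bar,bar.mean(0),np.linalg.norm(v),np.degrees(np.arctan2(-v[0],v[1])))
yaw=np.arctan2(x[1]-y[0],x[0]+y[1]);ex=np.array([np.cos(yaw),np.sin(yaw)])
print('pred bar',m-.064*ex,np.degrees(yaw))
t=np.r_[bar.mean(0)[:2],.20]
print('tool shift',totool(t-read_state()['ee_pos']))
E
```

```text
[ 0.54324408 -0.10877971] 0.25724908891028014 0.29671302629547747 [10.22550676 10.3709461 ]
[[ 0.47279837 -0.05782747  0.1       ]
 [ 0.49268152 -0.17841781  0.1       ]] [ 0.48273994 -0.11812264  0.1       ] 0.12221853290224889 9.362793777969665
pred bar [ 0.48027612 -0.12022679] 10.303406942351836
tool shift [ 0.39805079 -0.22724468  0.05616954]
```

```bash
python3 -m handwheel '[[1,0.05,-0.03,0,0,0,-9],[1,0.1,-0.06,0.01,0,0,-18],[1,0.15,-0.09,0.02,0,0,-27],[1,0.2,-0.115,0.03,0,0,-36],[1,0.25,-0.143,0.035,0,0,-45],[1,0.3,-0.17,0.04,0,0,-54],[1,0.35,-0.2,0.045,0,0,-63],[1,0.397,-0.2265,0.05,0,0,-72],[1,0.397,-0.2265,0.056,0,0,-77.3],[1,0.397,-0.2265,0.056,0,0,-77.3],[1,0.397,-0.2265,0.056,0,0,-77.3]]' 30
python3 - <<'E'
from h import *
d=grab('wrist','w1.png');s=read_state();print(s['ee_pos'],R.from_quat(np.roll(s['orientation'],-1)).as_matrix().round(3)[:,1],s['q'])
E
```

```text
t: 1.58
ee_pos: [0.4819, -0.1199, 0.2004]
orientation: [-0.0, 0.642, 0.767, -0.0]
force: [0.5, -0.3, 0.3]
grip_width: 0.085
finger_force: 0.0
[ 0.48195608 -0.12005921  0.20056993] [0.984 0.176 0.   ] [-3.91431886e-01  2.77523496e-01 -3.25121876e-01  9.67870315e-01
 -2.05920348e-05  1.00206462e+00]
```

View pics/w1.png

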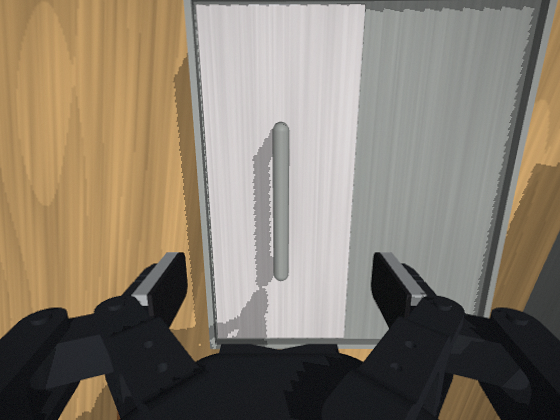

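The bar spans (281,122) to (281,280), parallel to the pads and midway between them. I'll check its position along its axis.

```bash
python3 - <<'E'
from h import *
d=grab('wrist');b=ray(d,[(281,127),(281,275)],.1);print(b,b.mean(0),totool(np.r_[b.mean(0)[:2],.102]-read_state()['ee_pos']))
c=ray(d,[(193,3),(366,5),(345,338),(217,340)],.064);print(c)
E
```

```text
[[ 0.47259396 -0.0601228   0.1       ]
 [ 0.49266156 -0.17101865  0.1       ]] [ 0.48262776 -0.11557073  0.1       ] [0.00440119 0.00142056 0.09859989]
[[ 0.39572779  0.01203302  0.064     ]
 [ 0.51797726  0.03261538  0.064     ]
 [ 0.56939932 -0.24605541  0.064     ]
 [ 0.44776945 -0.27019943  0.064     ]]
```

```bash
python3 -m handwheel '[[1,0.002,0.001,0.03,0,0,0],[1,0.004,0.001,0.06,0,0,0],[1,0.004,0.001,0.085,0,0,0],[1,0.004,0.001,0.097,0,0,0],[1,0.004,0.001,0.097,0,0,0],[-1,0.004,0.001,0.097,0,0,0],[-1,0.004,0.001,0.097,0,0,0],[-1,0.004,0.001,0.097,0,0,0],[-1,0.004,0.001,0.097,0,0,0],[-1,0.004,0.001,0.097,0,0,0],[-1,0.004,0.001,0.097,0,0,0],[-1,0.004,0.001,0.097,0,0,0]]' 30
```

```text
t: 3.18
ee_pos: [0.4825, -0.1154, 0.1036]
orientation: [0.0, 0.641, 0.768, 0.0]
force: [-0.8, 0.8, 6.3]
grip_width: 0.0108
finger_force: 29.2
```

```bash
python3 -m handwheel '[[-1,0,0.01,0,0,0,0],[-1,0,0.025,0,0,0,0],[-1,0,0.04,0,0,0,0],[-1,0,0.055,0,0,0,0],[-1,0,0.07,0,0,0,0],[-1,0,0.085,0,0,0,0],[-1,0,0.1,0,0,0,0],[-1,0,0.113,0,0,0,0],[-1,0,0.12,0,0,0,0],[-1,0,0.125,0,0,0,0],[-1,0,0.125,0,0,0,0],[-1,0,0.125,0,0,0,0]]'
```

```text
t: 4.68
ee_pos: [0.6047, -0.0932, 0.1036]
orientation: [-0.0, 0.641, 0.768, -0.001]
force: [-5.0, -0.3, 8.2]
grip_width: 0.0105
finger_force: 29.7
```

```bash
python3 -m handwheel '[[1,0,0,0,0,0,0],[1,0,0,0,0,0,0],[1,0,0,0,0,0,0],[1,0,0,0,0,0,0],[1,0,0,-0.04,0,0,0],[1,0,0,-0.09,0,0,0],[1,0,-0.05,-0.14,0,0,0],[1,0,-0.1,-0.16,0,0,0],[1,-0.03,-0.14,-0.16,0,0,0],[1,-0.03,-0.14,-0.16,0,0,0],[1,-0.03,-0.14,-0.16,0,0,0]]'
python3 - <<'E'
from h import *
d=grab('wrist','w2.png')
E
```

```text
t: 6.05
ee_pos: [0.4733, -0.1476, 0.2634]
orientation: [0.0, 0.641, 0.768, 0.0]
force: [0.7, 1.2, 0.0]
grip_width: 0.0854
finger_force: 0.0
```

View pics/w2.png

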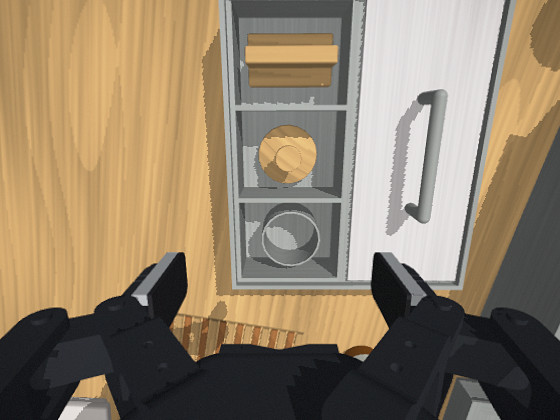

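The lid is in the +y pocket; its ridge top has corners at about (246,45), (337,44), (338,64) and (246,66). The stamp is in the middle pocket and the ring in the -y one.

```bash
python3 - <<'E'
from h import *
d=grab('wrist')
hsv=cv2.cvtColor(d['frame'],cv2.COLOR_BGR2HSV)[42:70,240:345]
print(hsv[12,50],hsv[25,50])
p=ray(d,[(246,45),(337,44),(338,64),(246,66)],.054)
c=p.mean(0);v=(p[1]+p[2]-p[0]-p[3])/2;w=p[0]-p[3];yaw=np.degrees(np.arctan2(v[1],v[0]))
s=read_state();ty=R.from_quat(np.roll(s['orientation'],-1)).as_matrix()[:,1]
print(c,np.linalg.norm(v),np.linalg.norm(w),yaw,np.degrees(np.arctan2(ty[1],ty[0])),s['q'])
print(totool(np.r_[c[:2],.051]-s['ee_pos']))
# board target in world minus
print(totool(np.array([.4784,.2765,.06])-s['ee_pos']))
E
```

```text
[ 18 118 219] [ 17 117  98]
[ 0.46335868 -0.02312877  0.054     ] 0.08803668254462371 0.018392131303923184 11.127923834785628 10.36267195341017 [-4.48848677e-01  2.31719062e-01 -2.14992575e-01  1.12423548e+00
  2.52420800e-04  9.41084882e-01]
[0.12372942 0.01222584 0.21212989]
[0.41576792 0.08091877 0.20321724]
```

```bash
python3 -m handwheel '[[0,0.02,0.002,0.01,0,0,-10],[0,0.04,0.004,0.02,0,0,-20],[0,0.06,0.006,0.03,0,0,-30],[0,0.08,0.008,0.05,0,0,-40],[0,0.1,0.01,0.07,0,0,-50],[0,0.1235,0.012,0.09,0,0,-60],[0,0.1235,0.012,0.11,0,0,-70],[0,0.1235,0.012,0.13,0,0,-80],[0,0.1235,0.012,0.13,0,0,-90.7],[0,0.1235,0.012,0.13,0,0,-90.7],[0,0.1235,0.012,0.13,0,0,-90.7]]'
python3 - <<'E'
from h import *
d=grab('wrist','w3.png')
E
```

```text
t: 7.52
ee_pos: [0.4631, -0.0236, 0.1333]
orientation: [0.0, -0.094, 0.996, -0.0]
force: [-0.6, 0.3, -0.6]
grip_width: 0.0426
finger_force: 0.0
```

View pics/w3.png

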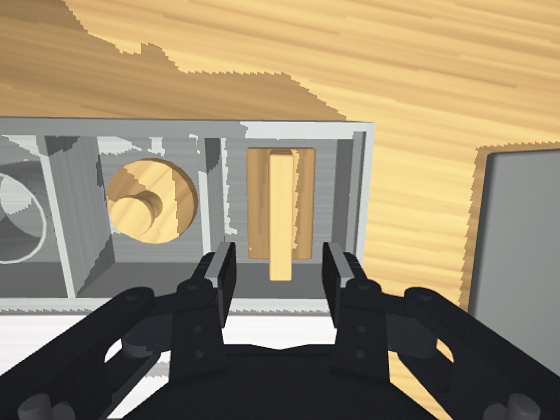

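The ridge at (281,150–280) lies midway between the pads at (230,280) and (332,280). I'll go down and grip.

```bash
python3 -m handwheel '[[0,0,0,0.03,0,0,0],[0,0,0,0.055,0,0,0],[0,0,0,0.072,0,0,0],[0,0,0,0.082,0,0,0],[0,0,0,0.082,0,0,0],[-1,0,0,0.082,0,0,0],[-1,0,0,0.082,0,0,0],[-1,0,0,0.082,0,0,0],[-1,0,0,0.082,0,0,0],[-1,0,0,0.082,0,0,0],[-1,0,0,0.082,0,0,0]]' 45
```

```text
t: 8.95
ee_pos: [0.4633, -0.0239, 0.0521]
orientation: [0.001, -0.096, 0.995, -0.0]
force: [-0.4, 1.4, 7.1]
grip_width: 0.0153
finger_force: 45.1
```

```bash
python3 -m handwheel '[[-1,0,0,-0.02,0,0,0],[-1,0,0,-0.05,0,0,0],[-1,0,0,-0.085,0,0,0],[-1,0,0,-0.11,0,0,0],[-1,-0.007,0.03,-0.11,0,0,0],[-1,-0.018,0.075,-0.11,0,0,0],[-1,-0.029,0.12,-0.11,0,0,0],[-1,-0.04,0.165,-0.11,0,0,0],[-1,-0.051,0.21,-0.11,0,0,0],[-1,-0.062,0.255,-0.11,0,0,0],[-1,-0.071,0.285,-0.1,0,0,0],[-1,-0.071,0.292,-0.08,0,0,0],[-1,-0.071,0.292,-0.06,0,0,0],[-1,-0.071,0.292,-0.06,0,0,0]]'
python3 - <<'E'
from h import *
d=grab('scene','s2.png')
E
```

```text
t: 10.7
ee_pos: [0.4752, 0.2758, 0.11]
orientation: [-0.002, -0.096, 0.995, -0.001]
force: [-1.4, 0.3, -2.8]
grip_width: 0.0155
finger_force: 44.4
```

View pics/s2.png

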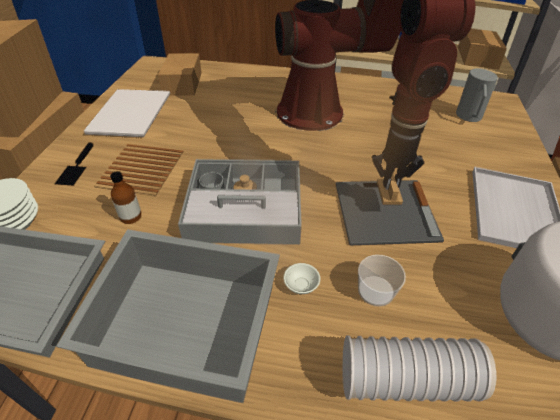

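The lid hangs level at about (392,190), over the board's middle, with the knife untouched at (428,210). I'll lower it gently.

```bash
python3 -m handwheel '[[-1,0,0,0.015,0,0,0],[-1,0,0,0.03,0,0,0],[-1,0,0,0.04,0,0,0],[-1,0,0,0.046,0,0,0],[-1,0,0,0.049,0,0,0],[-1,0,0,0.051,0,0,0],[-1,0,0,0.053,0,0,0],[-1,0,0,0.053,0,0,0]]'
```

```text
t: 11.75
ee_pos: [0.4766, 0.2763, 0.0584]
orientation: [0.0, -0.096, 0.995, 0.0]
force: [-0.6, -0.3, -2.5]
grip_width: 0.0148
finger_force: 44.5
```

```bash
python3 -m handwheel '[[-1,0,0,0.001,0,0,0],[-1,0,0,0.001,0,0,0]]';python3 -m handwheel '[[-1,0,0,0.001,0,0,0],[-1,0,0,0.001,0,0,0]]'
```

```text
t: 12.0
ee_pos: [0.4767, 0.2764, 0.0581]
orientation: [0.0, -0.096, 0.995, 0.0]
force: [-1.9, -0.4, 6.7]
grip_width: 0.0149
finger_force: 45.6
t: 12.25
ee_pos: [0.4767, 0.2764, 0.058]
orientation: [0.001, -0.096, 0.995, 0.0]
force: [-7.0, -2.7, 20.3]
grip_width: 0.0154
finger_force: 47.5
```

```bash
python3 -m handwheel '[[-1,0,0,-0.0015,0,0,0],[0.2,0,0,-0.0015,0,0,0],[0.2,0,0,-0.0015,0,0,0],[0.2,0,0,-0.0015,0,0,0],[0.2,0,0,-0.0015,0,0,0],[0.2,0,0,-0.02,0,0,0],[0.2,0,0,-0.06,0,0,0],[0.2,0,0,-0.1,0,0,0],[0.2,0,0,-0.14,0,0,0],[0.2,-0.007,-0.05,-0.14,0,0,10],[0.2,-0.014,-0.1,-0.14,0,0,20],[0.2,-0.021,-0.15,-0.14,0,0,30],[0.2,-0.028,-0.2,-0.14,0,0,40],[0.2,-0.035,-0.25,-0.14,0,0,50],[0.2,-0.042,-0.3,-0.14,0,0,60],[1,-0.05,-0.345,-0.14,0,0,70],[1,-0.056,-0.387,-0.14,0,0,80],[1,-0.056,-0.387,-0.14,0,0,90.5],[1,-0.056,-0.387,-0.14,0,0,90.5],[1,-0.056,-0.387,-0.14,0,0,90.5]]'
python3 - <<'E'
from h import *
d=grab('wrist','w4.png');e=grab('top','t4.png')
cv2.imwrite('pics/both.png',np.hstack([cv2.resize(d['frame'],(400,300)),cv2.resize(e['frame'],(800,600))[270:570,100:500]]))
E
```

```text
t: 14.75
ee_pos: [0.6054, -0.0924, 0.1963]
orientation: [-0.0, 0.638, 0.77, -0.0]
force: [-0.7, -0.4, 1.0]
grip_width: 0.0858
finger_force: 0.0
```

View pics/both.png

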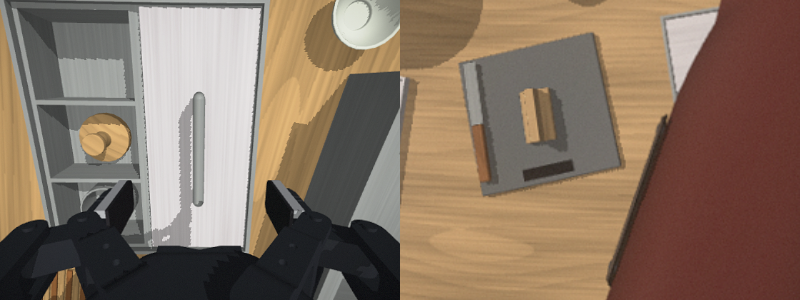

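The left half shows the bar at (199,93–205), midway between the pads. The right half shows the lid upright at (537,115), in the board's middle. I'll grip the bar again.

```bash
python3 -m handwheel '[[1,0,0,0.03,0,0,0],[1,0,0,0.06,0,0,0],[1,0,0,0.082,0,0,0],[1,0,0,0.093,0,0,0],[1,0,0,0.093,0,0,0],[-1,0,0,0.093,0,0,0],[-1,0,0,0.093,0,0,0],[-1,0,0,0.093,0,0,0],[-1,0,0,0.093,0,0,0],[-1,0,0,0.093,0,0,0],[-1,0,0,0.093,0,0,0],[-1,0,0,0.093,0,0,0]]' 30
python3 -m handwheel '[[-1,0,-0.01,0,0,0,0],[-1,0,-0.025,0,0,0,0],[-1,0,-0.04,0,0,0,0],[-1,0,-0.055,0,0,0,0],[-1,0,-0.07,0,0,0,0],[-1,0,-0.085,0,0,0,0],[-1,0,-0.1,0,0,0,0],[-1,0,-0.112,0,0,0,0],[-1,0,-0.119,0,0,0,0],[-1,0,-0.123,0,0,0,0],[-1,0,-0.123,0,0,0,0]]'
```

```text
t: 16.35
ee_pos: [0.6056, -0.0929, 0.1036]
orientation: [0.0, 0.639, 0.769, 0.0]
force: [-0.5, 0.3, 5.3]
grip_width: 0.0106
finger_force: 29.4
t: 17.73
ee_pos: [0.4845, -0.1155, 0.1035]
orientation: [0.0, 0.639, 0.769, -0.0]
force: [0.4, -0.0, 7.7]
grip_width: 0.0111
finger_force: 30.4
```

```bash
python3 -m handwheel '[[-1,0,-0.001,0,0,0,0],[-1,0,-0.002,0,0,0,0],[-1,0,-0.002,0,0,0,0]]'; python3 -m handwheel '[[-1,0,-0.001,0,0,0,0],[-1,0,-0.002,0,0,0,0],[-1,0,-0.002,0,0,0,0]]'
```

```text
t: 18.1
ee_pos: [0.4833, -0.1158, 0.1036]
orientation: [0.001, 0.639, 0.769, 0.0]
force: [5.3, 0.3, 5.5]
grip_width: 0.0109
finger_force: 30.2
t: 18.48
ee_pos: [0.4813, -0.1162, 0.1036]
orientation: [0.001, 0.639, 0.769, 0.0]
force: [4.5, 0.7, 4.9]
grip_width: 0.0108
finger_force: 30.2
```

```bash
python3 -m handwheel '[[-1,0,-0.001,0,0,0,0],[-1,0,-0.002,0,0,0,0],[-1,0,-0.002,0,0,0,0]]'; python3 -m handwheel '[[1,0,0,0,0,0,0],[1,0,0,0,0,0,0],[1,0,0,0,0,0,0],[1,0,0,0,0,0,0],[1,0,0,-0.03,0,0,0],[1,0,0,-0.08,0,0,0],[1,0,0,-0.13,0,0,0],[1,0,0,-0.15,0,0,0],[1,0,0,-0.15,0,0,0]]'
python3 - <<'E'
from h import *
d=grab('wrist','w5.png');e=grab('scene')
cv2.imwrite('pics/both2.png',np.hstack([cv2.resize(d['frame'],(400,300)),cv2.resize(e['frame'][130:280,160:460],(400,200)).copy() if 0 else cv2.resize(e['frame'],(400,300))]))
E
```

```text
t: 18.85
ee_pos: [0.4804, -0.1164, 0.1036]
orientation: [0.001, 0.639, 0.769, 0.001]
force: [9.7, 1.6, 1.6]
grip_width: 0.011
finger_force: 30.0
t: 19.98
ee_pos: [0.4794, -0.1168, 0.2546]
orientation: [0.001, 0.639, 0.769, 0.0]
force: [-0.0, 0.3, -0.1]
grip_width: 0.0851
finger_force: 0.0
```

View pics/both2.png

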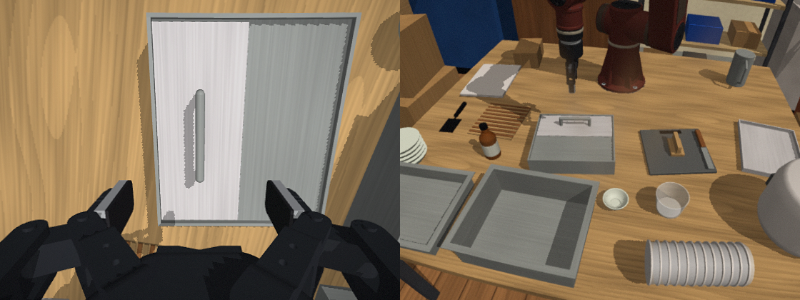

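The cover lies flat against the front border at (155–245, 20–222). The lid stands on the board at (677,145), and nothing else has moved, so I'll hand it in.

```bash
python3 -c "
from station import ticket;print(ticket.sign_off())"
```

```text
the job is handed in; nothing more can be done
None
```

I handed the job in at about 20 s of the 67 s: the press lid, found in the +y pocket, now stands base down in the middle of the board, and the cover is pushed shut against its front stop; sign-off returned no verdict.

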